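# Spin the incubator fan wheel and stop it on its mark

### The arm

A 6-joint arm with a two-finger parallel gripper is mounted at the origin on the work surface. World frame = base frame: x ahead of the robot, y to its left, z up, the work surface at z = 0. Lengths are in m, angles in rad, forces in N, time in s.
With the tool pointing down it reaches from about 0.25 to 0.775 m from the base axis. Payload 4 kg.
Tool frame: the origin (TCP) lies at the centre of the arm's flange, where the gripper is bolted on; the fingertips stand 199 mm ahead of it and the grasp point (between the pads) lies 180 mm ahead of it (robot.tcp_to_tips is the z of the fingertips in the tool frame, in m); z points along the fingers, y is the line along which they close (so a half turn about z gives the same grasp; the last joint's range is limited). The gripper opens to 94 mm and grips with 3 to 60 N. Pads are 16 mm wide; open, the fingers measure 119 mm over their backs; the gripper's body (75 mm by 177 mm) begins 78 mm behind the grasp point.
Start: joints at [1.155, 0.087, 1.371, -0, 1.684, -0.103], TCP at [0.169, 0.523, 0.405] pointing down, gripper open.
Joint ranges: [-3.1, 3.1], [-0.76, 2.03], [0.27, 2.55], [-1.08, 4.22], [0.17, 2.65], [-2.57, 2.57]. Speed limits (rad/s): [2.79, 2.79, 3.14, 3.14, 3.14, 3.14].

### API

Orientations are given as [roll, pitch, yaw] about the fixed x, y, z axes, in that order (R = Rz(yaw) Ry(pitch) Rx(roll)).
In Python, from bench import robot gives the robot as it stands.
- The arm moves only by the tool play_rows, never from a script. Its arguments are lists of equal length, an entry for each row: "translation": the shift along the tool's x, y, z scaled (see below), a list of three; "twist": the turn, a rotation vector about the tool's x, y, z scaled (see below), a list of three; "gripper": the opening, from -1 (shut) to 1 (fully open). A call has 1 to 8 rows; each row shifts and turns the commanded pose from where the row before left it, along the tool's axes as they then stand; what a row does not reach is not made up. The controller multiplies each number of a shift by 0.04 m and each number of a turn by 0.1 rad. A row lasts 1/10 s, in which the tool goes at most 50 mm and 8.59 degrees, less where a joint would pass 70% of its speed; a pose out of reach is approached as far as the arm can. A call with a number of a shift or a turn outside -1 to 1 is refused whole. A call with a gripper value outside its range is refused whole. The fingers move at their own pace and stop on an object; the grip force is fixed at half the most. Time passes only in rows, so rows that do not move let the fingers close. It gives the time, the measured TCP pose, the force, the opening and the grip force at its end, in the units of the state.
- robot.get_obs(): the state, without advancing time (a new reading comes with each control period).
- robot.snapshot(name): name is "scene" or "top" or "wrist"; returns the picture (420x560x3 uint8, red, green, blue); there is no depth.
- robot.camera_model(name): a dict with "camera_matrix" (3x3 intrinsics, pixels), "rvec" (rotation vector, rad) and "tvec" (3), from world to camera coordinates, as OpenCV has them. Camera axes: x right, y down, z forward; pixel columns grow to the right and rows downward; lengths in m; the calibration is good to about 2 mm. The wrist camera is an equidistant fisheye: a pixel r from the principal point sees the ray r / f radians off the axis. A picture is of the moment at which its call begins: read the wrist's pose just before it. camera_model takes no time and is no camera call; for the wrist camera it gives the pose at the moment of the call.
- robot.close_job(): hands the job in; it is judged then, once.
Trained networks look in the newest picture that a camera, given by its name, has taken for a name from the list of things; names that differ only in an ending like _2 or _b are one class to them, and where a whole thing is asked for, a point or a joint stands for the part that bears it (a point fixed in the world has none). Each returns a list of dicts, best first, with "score" (0 to 1); they miss things now and then, are a little off and sometimes report something else, mostly with a low value. They report only what shows in the picture. A call takes as long as a camera call.
- robot.recognise(name, camera): "centre" ([x, y, z] in m, in world coordinates, good to about 4 mm: the middle of the surface that is visible of it).
- robot.spot_point(name, camera): "centre" ([x, y, z] in m, in world coordinates, good to about 4 mm: a listed point, or the origin of a listed thing).
The state is a dict: "time": time; "joint_positions": joint angles; "qvel": joint speeds; "joint_torque": joint torques, N m; "tool_pos": TCP position; "ee_rot": TCP orientation; "wrist_force": force on the tool from outside, world axes, zero at the start; "wrist_torque": the same for the moment, N m; "width": finger opening in m; "finger_force": force on a finger pad.
Only numpy, scipy, OpenCV 4.12 (cv2) and the standard library are available. Lean on these libraries where they do the work, as an engineer would, in place of code of your own. Each camera call takes 0.05 s, during which the arm holds its last target. There are 200 camera calls.

### The job

Check that the incubator's fan wheel runs freely: with a fingertip, flick it so that it spins anticlockwise (seen from above) on its stand by itself and its orange stripe sweeps past the red pointer at least once. Then, on a later pass, brake it with a fingertip so that it stops with the rim end of the orange stripe at the pointer; once the stripe has gone past the pointer the wheel must not come to rest anywhere else, so do not stop it short and turn it into place. Keep the fingertip pressed on the wheel and finish while holding it there; grasp and lift nothing, do not shove the loose stand about, and leave everything else on the bench alone.

Things in the scene. Friction and masses are not known exactly. Their poses are not given: they have to be found in the camera images.
- fan_wheel (a joint): turn of the fan wheel, rad, counted over many turns, growing anticlockwise seen from above; 0, 6.283, 12.566 ... = stripe at the pointer; starts at rest between -3.4 and -1.2. Light bearing, no stops: left alone the wheel loses about a tenth of its speed each second and goes on for many seconds; a finger pressed lightly on its face stops it almost at once
- wheel_center (a point): on the wheel's upright axis at the height of the disc's flat top face (60 mm above the bench); fixed to the stand, x axis towards the pointer, z up.
- impeller: the fan wheel itself: aluminium disc, radius 130 mm, 5 mm thick, about 0.8 kg; origin on its axis at the disc's underside, x axis along the stripe, z up. Steel hub of 18 mm radius, 14 mm tall in its middle; from 18 to 92 mm radius the top face is flat and bare
- mark (a point): middle of the rim end of the orange stripe, at 130 mm radius, top face height; turns with the wheel. Stripe 44 mm wide, painted flat from 33 mm radius to the rim. Six upright blue radial blades, 22 mm tall, 5 mm thick, stand on the face from 92 to 126 mm radius, every 60 degrees; the stripe lies midway between two (30 degrees from each)
- pointer_tip (a point): tip of the red pointer, 8 mm outside the rim (138 mm from the axis) at the height of the disc's top face; the pointer's post reaches out to 177 mm from the axis, 65 mm tall at most
- stand: grey bench stand that carries wheel and pointer, 190 x 190 mm foot plate, 22 mm thick, 5 kg, standing loose on the bench; origin under the wheel's axis at bench height, x axis towards the pointer
- spray: bystander: closed round bottle, 60 mm across, 160 mm tall, blue cap; origin at its underside
- tube: bystander: clear water tube on a 40 mm foot, 105 mm tall, yellow cap; origin at its underside
- driver: bystander: screwdriver lying flat, along its own x axis; origin at its underside
- dust_brush: bystander: small brush lying flat, along its own x axis; origin at its underside
- mug: bystander: blue mug, 80 mm across, 90 mm tall; origin at its underside
- clip_box: bystander: open green plastic box, 90 x 70 x 35 mm; origin at its underside
- cup_egg: bystander: egg standing in a white egg cup, 48 mm across, 74 mm tall; origin at its underside

How it is judged:
On the way, in this order (a step that is already met when the one before it is completed fails the run):
1. the wheel spins anticlockwise by itself, at 0.8 rad/s or more, with no finger on it (velocity of joint fan_wheel above 0.8 rad/s and contact force between each of the arm, the fingers and stand below 0.05 N), for 0.2 s.
2. the stripe has swept past the pointer and is more than half-way round again (value of joint fan_wheel above 3.6 rad), for 0.02 s.
At the end, for the whole second after the job is handed in: A finger still presses on the wheel (over 0.3 N), which stands still (under 0.05 rad/s), after at least one pass, with the rim end of the stripe at the pointer (its middle within 24 mm of the tip, about 9.5 degrees either way); the stand is upright and moved under 30 mm, the bystanders under 20 mm (horizontal distance between mark and pointer_tip below 0.024 m and velocity of joint fan_wheel between -0.05 and 0.05 rad/s and contact force between the fingers and impeller above 0.3 N and value of joint fan_wheel above 5.9 rad and distance of each of spray, tube, driver, dust_brush, mug, clip_box, cup_egg from where it was at the start of the episode below 0.02 m and distance of stand from where it was at the start of the episode below 0.03 m and angle between stand's own z axis and vertical below 0.05 rad); the arm keeps its last pose, push and grip.
It fails at once if after the stripe has gone past the pointer, the wheel comes to rest (or turns back) with the stripe away from the pointer (value of joint fan_wheel above 0.7 rad and velocity of joint fan_wheel below 0.03 rad/s and not (horizontal distance between mark and pointer_tip below 0.024 m)).
It fails at once if the stand is shoved 30 mm or more, lifted or tipped (distance of stand from where it was at the start of the episode above 0.03 m or angle between stand's own z axis and vertical above 0.05 rad or height (world z) of stand above 0.01 m).
It fails at once if a bystander is moved 20 mm or more (distance of any of spray, tube, driver, dust_brush, mug, clip_box, cup_egg from where it was at the start of the episode above 0.02 m).
It also fails if it takes over 58 s, if anything falls off the work surface, if the arm or the gripper's body presses on something with over 40 N, if the wrist force passes 120 N, or if a joint passes its speed limit or range.

## Working session

There is one attempt and no reset: what is moved stays moved. The work goes in short steps, Python scripts to look and compute and a tool call to move; the robot and the scene stay as the last step left them, time stands still between calls to the robot, and variables do not carry over. Pictures are saved under pics/ and viewed, at most 10 in all, crops included, and the job is handed in when it is done.

Besides the shell and the picture viewer there is one more tool, called after ">>>" as a command line: name --argument value ..., lists and objects as JSON in quotes. play_rows: Moves the arm, as the interface text tells. Its arguments: {"type":"object","properties":{"translation":{"type":"array","items":{"type":"array","items":{"type":"number","minimum":-1,"maximum":1}}},"twist":{"type":"array","items":{"type":"array","items":{"type":"number","minimum":-1,"maximum":1}}},"gripper":{"type":"array","items":{"type":"number"}}},"required":["translation","twist","gripper"]}

```bash
mkdir -p pics
python3 - <<'E'
from bench import robot
import cv2,numpy as np
a=robot.snapshot("top"); b=robot.snapshot("scene")
cv2.imwrite("pics/top.png",a[:,:,::-1]); cv2.imwrite("pics/scene.png",b[:,:,::-1])
for n in ["wheel_center","mark","pointer_tip","stand"]:
    for c in ("top","scene"):
        print(n,c,[(np.round(d["centre"],3),round(d["score"],2)) for d in robot.spot_point(n,c)[:2]])
for n in ["spray","tube","driver","dust_brush","mug","clip_box","cup_egg"]:
    print(n,[(np.round(d["centre"],3),round(d["score"],2)) for d in robot.recognise(n,"top")[:2]])
o=robot.get_obs(); print(o)
E
```

```text
wheel_center top [(array([ 0.583, -0.08 ,  0.059]), 0.67)]
wheel_center scene [(array([ 0.579, -0.084,  0.056]), 0.94), (array([ 0.384,  0.351, -0.001]), 0.69)]
mark top [(array([ 0.493, -0.169,  0.061]), 0.65), (array([0.644, 0.4  , 0.004]), 0.42)]
mark scene [(array([ 0.493, -0.165,  0.058]), 0.9)]
pointer_tip top [(array([ 0.722, -0.1  ,  0.06 ]), 0.71)]
pointer_tip scene [(array([ 0.72 , -0.1  ,  0.059]), 0.85)]
stand top []
stand scene [(array([ 0.583, -0.08 ,  0.002]), 0.88)]
spray [(array([0.554, 0.422, 0.109]), 0.86)]
tube [(array([0.382, 0.346, 0.062]), 0.65)]
driver [(array([0.606, 0.38 , 0.027]), 0.67), (array([ 0.584, -0.074,  0.06 ]), 0.2)]
dust_brush [(array([ 0.541, -0.376,  0.017]), 0.69)]
mug [(array([ 0.708, -0.374,  0.042]), 0.67), (array([ 0.579, -0.077,  0.062]), 0.35)]
clip_box [(array([ 0.335, -0.371,  0.002]), 0.81)]
cup_egg [(array([0.399, 0.226, 0.061]), 0.73)]
{'time': 0.85, 'joint_positions': array([ 1.15491277e+00,  8.71884258e-02,  1.37067963e+00, -1.73657682e-05,
        1.68357616e+00, -1.03103893e-01]), 'qvel': array([ 0.00079968,  0.00146042, -0.00071989, -0.00048593, -0.00069722,
        0.00056174]), 'joint_torque': array([ 9.61949854e-05, -3.40018344e+01, -3.02589905e+01,  7.16429972e-02,
        2.35996518e-02,  3.35269544e-05]), 'tool_pos': array([0.16924829, 0.52331629, 0.40472256]), 'ee_rot': array([3.14144678e+00, 3.24413992e-05, 2.82881104e+00]), 'wrist_force': array([-0.14928917, -0.37922295,  0.18233302]), 'wrist_torque': array([-0.01120725, -0.03022396, -0.00026669]), 'finger_force': 0.0, 'width': 0.09406752209389989}
```

View pics/top.png

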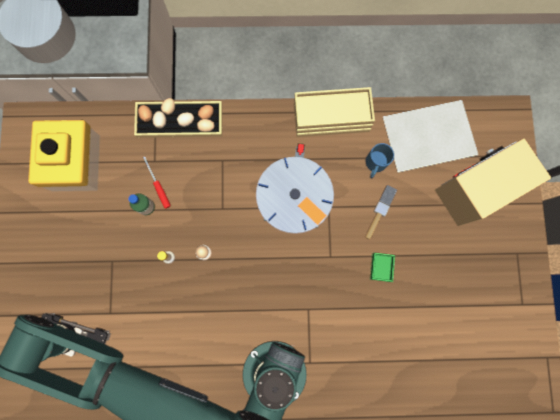

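View pics/scene.png

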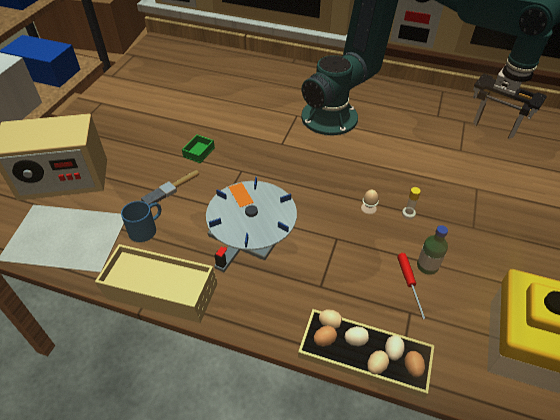

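The top view shows the wheel at about (295,194), the pointer at (300,148) and the stripe at lower right (312,211). That puts the joint at about -2.24, which agrees with the networks. First I turn the tool to yaw π, close the fingers and travel across.

>>> play_rows --translation '[[0, 0, 0], [0, 0, 0], [0, 0, 0], [0, 0, 0], [-0.48, -0.9, 0], [-0.48, -0.9, 0], [-0.48, -0.9, 0], [-0.48, -0.9, 0]]' --twist '[[0, 0, -0.78], [0, 0, -0.78], [0, 0, -0.78], [0, 0, -0.79], [0, 0, 0], [0, 0, 0], [0, 0, 0], [0, 0, 0]]' --gripper '[-1, -1, -1, -1, -1, -1, -1, -1]'

```text
time: 1.65
tool_pos: [0.2464, 0.378, 0.4048]
ee_rot: [3.141, 0.0, -3.141]
wrist_force: [0.9, -0.4, 0.3]
width: 0.0339
finger_force: 0.0
```

>>> play_rows --translation '[[-0.48, -0.9, 0], [-0.48, -0.9, 0], [-0.48, -0.9, 0], [-0.48, -0.9, 0], [-0.48, -0.9, 0], [-0.48, -0.9, 0], [-0.48, -0.9, 0], [-0.48, -0.9, 0]]' --twist '[[0, 0, 0], [0, 0, 0], [0, 0, 0], [0, 0, 0], [0, 0, 0], [0, 0, 0], [0, 0, 0], [0, 0, 0]]' --gripper '[-1, -1, -1, -1, -1, -1, -1, -1]'

```text
time: 2.45
tool_pos: [0.4001, 0.0897, 0.405]
ee_rot: [3.141, 0.001, -3.142]
wrist_force: [0.5, 1.2, -0.3]
width: 0.0008
finger_force: 0.0
```

>>> play_rows --translation '[[-0.48, -0.9, 0], [-0.48, -0.9, 0], [-0.48, -0.9, 0], [-0.48, -0.9, 0], [0, 0, 0], [0, 0, 0]]' --twist '[[0, 0, 0], [0, 0, 0], [0, 0, 0], [0, 0, 0], [0, 0, 0], [0, 0, 0]]' --gripper '[-1, -1, -1, -1, -1, -1]'

```text
time: 3.05
tool_pos: [0.4767, -0.0532, 0.4043]
ee_rot: [3.141, -0.001, 3.14]
wrist_force: [-0.1, 0.3, -0.8]
width: 0.0004
finger_force: 0.0
```

>>> play_rows --translation '[[-0.05, 0, 0.9], [-0.05, 0, 0.9], [0, 0, 0.9], [0, 0, 0.5], [0, 0, 0.22], [0, 0, 0]]' --twist '[[0, 0, 0], [0, 0, 0], [0, 0, 0], [0, 0, 0], [0, 0, 0], [0, 0, 0]]' --gripper '[-1, -1, -1, -1, -1, -1]'

```text
time: 3.65
tool_pos: [0.48, -0.0515, 0.2671]
ee_rot: [3.141, -0.002, -3.14]
wrist_force: [0.0, 0.4, -0.0]
width: 0.0006
finger_force: 0.0
```

Run:
```python
from bench import robot
import cv2,numpy as np
b=robot.snapshot("scene")
cv2.imwrite("pics/s2.png",cv2.resize(b[140:300,150:350,::-1],None,fx=3,fy=3))
```

```text
(no output)
```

View pics/s2.png

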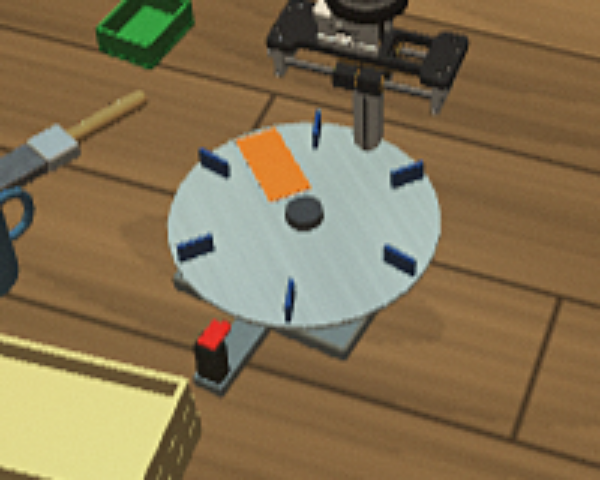

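The fingertip (370,140) sits just above the face, between the blades at (317,128) and (407,173). I flick towards -y, then lift.

>>> play_rows --translation '[[0, -0.2, 0], [0, -0.3, 0], [0, -0.3, 0], [0, -0.3, 0], [0, -0.3, 0], [0, -0.3, 0], [0, 0, -1], [0, 0, -1]]' --twist '[[0, 0, 0], [0, 0, 0], [0, 0, 0], [0, 0, 0], [0, 0, 0], [0, 0, 0], [0, 0, 0], [0, 0, 0]]' --gripper '[-1, -1, -1, -1, -1, -1, -1, -1]'

```text
time: 4.5
tool_pos: [0.4801, -0.1218, 0.347]
ee_rot: [3.14, -0.004, 3.14]
wrist_force: [1.5, 0.6, -0.3]
width: 0.0004
finger_force: 0.0
```

```bash
cat > ang.py <<'E'
from bench import robot
import cv2,numpy as np
C=np.array([.582,-.081]); P0=np.arctan2(-.019,.140)
def angle(cam="scene",save=None):
    t=robot.get_obs()["time"]
    im=robot.snapshot(cam); m=robot.camera_model(cam)
    if save: cv2.imwrite(save,im[:,:,::-1])
    h=cv2.cvtColor(im,cv2.COLOR_RGB2HSV)
    # sample the face on a polar grid
    r=np.linspace(.04,.088,13); a=np.arange(0,2*np.pi,np.pi/180)
    R,A=np.meshgrid(r,a)
    p=np.stack([C[0]+R*np.cos(A),C[1]+R*np.sin(A),0*R+.06],-1).reshape(-1,3)
    px=cv2.projectPoints(p,m["rvec"],m["tvec"],m["camera_matrix"],None)[0].reshape(-1,2)
    v=h[np.round(px[:,1]).astype(int),np.round(px[:,0]).astype(int)]
    w=((v[:,0]>5)&(v[:,0]<22)&(v[:,1]>170)&(v[:,2]>120))
    z=(w*np.exp(1j*A.ravel())).sum()
    return t,(np.angle(z)-P0+np.pi)%(2*np.pi)-np.pi,int(w.sum())
E
python3 - <<'E'
from ang import *
for i in range(3): print([np.round(angle(c),3) for c in("scene","top")])
E
```

```text
[array([  4.5  ,  -1.552, 518.   ]), array([4.55 , 0.135, 0.   ])]
[array([  4.6  ,  -1.422, 525.   ]), array([4.65 , 0.135, 0.   ])]
[array([  4.7  ,  -1.298, 521.   ]), array([4.75 , 0.135, 0.   ])]
```

The wheel is spinning freely at about 1.28 rad/s. I move to hover over the bare part of the face.

>>> play_rows --translation '[[-0.4, 0.4, 0], [-0.4, 0.4, 0], [-0.37, 0.22, 0], [0, 0, 0.8], [0, 0, 0.8], [0, 0, 0.42], [0, 0, 0], [0, 0, 0]]' --twist '[[0, 0, 0], [0, 0, 0], [0, 0, 0], [0, 0, 0], [0, 0, 0], [0, 0, 0], [0, 0, 0], [0, 0, 0]]' --gripper '[-1, -1, -1, -1, -1, -1, -1, -1]'

```text
time: 5.6
tool_pos: [0.5271, -0.0798, 0.266]
ee_rot: [3.141, -0.003, -3.141]
wrist_force: [0.2, -0.4, -0.4]
width: 0.0004
finger_force: 0.0
```

Run:
```python
from ang import *
for i in range(6): print(np.round(angle("scene","pics/s3.png"),3))
o=robot.get_obs();print(o["tool_pos"],o["wrist_force"])
```

```text
[ 5.60e+00 -3.61e-01  5.15e+02]
[ 5.65e+00 -3.38e-01  5.28e+02]
[ 5.70e+00 -3.23e-01  5.25e+02]
[ 5.75e+00 -3.08e-01  5.23e+02]
[ 5.80e+00 -2.88e-01  5.27e+02]
[ 5.85e+00 -2.72e-01  5.24e+02]
[ 0.52759467 -0.07986473  0.26810481] [-0.32753747 -0.87867317 -0.48138984]
```

View pics/s3.png

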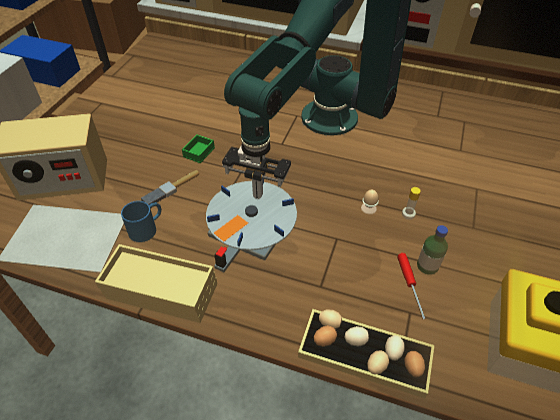

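The picture shows the stripe at (232,228) just before the pointer, and the wheel down to about 0.34 rad/s. The descent probably overshot and brushed the face. That's too slow for another turn, so I flick again while it still turns, with a gentler descent.

>>> play_rows --translation '[[0, 0, -0.75], [0.63, 0.11, 0], [0.63, 0.11, 0], [0, 0, 0.4], [0, 0, 0.2], [0, 0, 0.05], [-0.05, -0.2, 0], [-0.07, -0.26, 0]]' --twist '[[0, 0, 0], [0, 0, 0], [0, 0, 0], [0, 0, 0], [0, 0, 0], [0, 0, 0], [0, 0, 0], [0, 0, 0]]' --gripper '[-1, -1, -1, -1, -1, -1, -1, -1]'

```text
time: 6.7
tool_pos: [0.4824, -0.09, 0.2715]
ee_rot: [-3.141, 0.001, -3.141]
wrist_force: [0.1, -0.4, -0.6]
width: 0.0003
finger_force: 0.0
```

>>> play_rows --translation '[[-0.07, -0.26, 0], [-0.07, -0.26, 0], [-0.07, -0.26, 0], [-0.07, -0.26, 0], [-0.07, -0.26, 0], [0, 0, -1], [0, 0, -1]]' --twist '[[0, 0, 0], [0, 0, 0], [0, 0, 0], [0, 0, 0], [0, 0, 0], [0, 0, 0], [0, 0, 0]]' --gripper '[-1, -1, -1, -1, -1, -1, -1]'

```text
time: 7.4
tool_pos: [0.4956, -0.1422, 0.3503]
ee_rot: [3.14, -0.004, 3.141]
wrist_force: [0.5, -0.3, -0.6]
width: 0.0005
finger_force: 0.0
```

Run:
```python
from ang import *
for i in range(5): print(np.round(angle("scene","pics/s4.png"),3))
o=robot.get_obs();print(o["tool_pos"],o["wrist_force"])
```

```text
[  7.4     0.737 528.   ]
[  7.45    0.793 520.   ]
[  7.5     0.855 520.   ]
[  7.55    0.916 523.   ]
[  7.6     0.971 518.   ]
[ 0.49567572 -0.14168658  0.35056733] [-0.01073015 -0.4180162  -0.27846151]
```

About 1.18 rad/s now, so it should reach the pointer at about 0.65 rad/s. I hover with a tapered descent.

>>> play_rows --translation '[[-0.39, 0.76, 0], [-0.39, 0.76, 0], [0, 0, 0.6], [0, 0, 0.6], [0, 0, 0.4], [0, 0, 0.2], [0, 0, 0.1], [0, 0, 0.05]]' --twist '[[0, 0, 0], [0, 0, 0], [0, 0, 0], [0, 0, 0], [0, 0, 0], [0, 0, 0], [0, 0, 0], [0, 0, 0]]' --gripper '[-1, -1, -1, -1, -1, -1, -1, -1]'

```text
time: 8.45
tool_pos: [0.5269, -0.0807, 0.2725]
ee_rot: [3.141, -0.001, -3.142]
wrist_force: [0.2, -0.2, 0.4]
width: 0.0002
finger_force: 0.0
```

Run:
```python
from ang import *
for i in range(3): print(np.round(angle("scene","pics/s4.png"),3))
for i in range(12): robot.snapshot("top")
for i in range(3): print(np.round(angle("scene","pics/s4.png"),3))
o=robot.get_obs();print(o["tool_pos"],o["wrist_force"])
```

```text
[  8.45    1.891 512.   ]
[  8.5     1.945 512.   ]
[  8.55    1.986 488.   ]
[  9.2     2.667 529.   ]
[  9.25    2.714 525.   ]
[  9.3     2.759 526.   ]
[ 0.52696412 -0.08059247  0.27304741] [0.3562376  0.31052556 0.77103536]
```

>>> play_rows --translation '[[0, 0, 0.03], [0, 0, 0.03], [0, 0, 0.03], [0, 0, 0.03], [0, 0, 0], [0, 0, 0], [0, 0, 0], [0, 0, 0]]' --twist '[[0, 0, 0], [0, 0, 0], [0, 0, 0], [0, 0, 0], [0, 0, 0], [0, 0, 0], [0, 0, 0], [0, 0, 0]]' --gripper '[-1, -1, -1, -1, -1, -1, -1, -1]'

```text
time: 10.15
tool_pos: [0.527, -0.0806, 0.2684]
ee_rot: [3.142, 0.0, -3.141]
wrist_force: [0.2, -0.8, 0.4]
width: 0.0003
finger_force: 0.0
```

>>> play_rows --translation '[[0, 0, 0], [0, 0, 0], [0, 0, 0], [0, 0, 0], [0, 0, 0], [0, 0, 0], [0, 0, 0], [0, 0, 0]]' --twist '[[0, 0, 0], [0, 0, 0], [0, 0, 0], [0, 0, 0], [0, 0, 0], [0, 0, 0], [0, 0, 0], [0, 0, 0]]' --gripper '[-1, -1, -1, -1, -1, -1, -1, -1]'

```text
time: 10.95
tool_pos: [0.527, -0.0806, 0.2683]
ee_rot: [3.141, 0.0, -3.141]
wrist_force: [-0.3, -0.5, -0.2]
width: 0.0008
finger_force: 0.0
```

Run:
```python
from ang import *
for i in range(4): print(np.round(angle("scene","pics/s4.png"),3))
for i in range(12): robot.snapshot("top")
for i in range(4): print(np.round(angle("scene","pics/s4.png"),3))
print([np.round(d["centre"],4) for n in("mark","wheel_center","pointer_tip") for d in robot.spot_point(n,"scene")[:1]])
o=robot.get_obs();print(o["time"],o["tool_pos"],o["wrist_force"])
```

```text
[ 10.95   -2.048 540.   ]
[ 11.     -2.005 533.   ]
[ 11.05   -1.973 528.   ]
[ 11.1    -1.915 534.   ]
[ 11.75  -1.43 516.  ]
[ 11.8    -1.385 516.   ]
[ 11.85   -1.351 520.   ]
[ 11.9    -1.321 518.   ]
[array([ 5.544e-01,  4.319e-01, -4.000e-04]), array([ 0.5819, -0.0827,  0.055 ]), array([ 0.7168, -0.1022,  0.0573])]
12.1 [ 0.52698953 -0.08061069  0.26827279] [0.19571805 0.05581857 0.52871669]
```

View pics/s4.png

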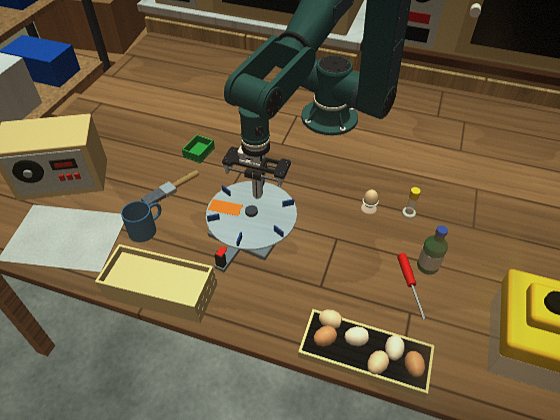

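>>> play_rows --translation '[[0, 0, 0.02], [0, 0, 0.02], [0, 0, 0.02], [0, 0, 0], [0, 0, 0], [0, 0, 0]]' --twist '[[0, 0, 0], [0, 0, 0], [0, 0, 0], [0, 0, 0], [0, 0, 0], [0, 0, 0]]' --gripper '[-1, -1, -1, -1, -1, -1]'

```text
time: 12.7
tool_pos: [0.527, -0.0806, 0.2659]
ee_rot: [3.142, 0.0, -3.141]
wrist_force: [0.1, 0.7, 0.6]
width: 0.0008
finger_force: 0.0
```

Run:
```python
from ang import *
for i in range(10): print(np.round(angle("scene","pics/s5.png"),3))
o=robot.get_obs();print(o["time"],o["tool_pos"],o["wrist_force"])
```

```text
[ 12.7    -0.808 516.   ]
[ 12.75   -0.777 516.   ]
[ 12.8    -0.747 514.   ]
[ 12.85   -0.717 512.   ]
[ 12.9   -0.69 527.  ]
[ 12.95   -0.655 526.   ]
[ 13.    -0.63 516.  ]
[ 13.05   -0.602 527.   ]
[ 13.1    -0.574 519.   ]
[ 13.15   -0.541 518.   ]
13.2 [ 0.52698587 -0.08059949  0.26590077] [ 0.35415394 -0.56698033 -0.3942854 ]
```

>>> play_rows --translation '[[0, 0, 0], [0, 0, 0], [0, 0, 0], [0, 0, 0], [0, 0, 0], [0, 0, 0], [0, 0, 0], [0, 0, 0.1]]' --twist '[[0, 0, 0], [0, 0, 0], [0, 0, 0], [0, 0, 0], [0, 0, 0], [0, 0, 0], [0, 0, 0], [0, 0, 0]]' --gripper '[-1, -1, -1, -1, -1, -1, -1, -1]'

```text
time: 14.0
tool_pos: [0.5272, -0.0807, 0.2624]
ee_rot: [-3.141, 0.001, -3.141]
wrist_force: [-0.4, -1.0, -0.3]
width: 0.0001
finger_force: 0.0
```

>>> play_rows --translation '[[0, 0, 0.1], [0, 0, 0.05]]' --twist '[[0, 0, 0], [0, 0, 0]]' --gripper '[-1, -1]'

```text
time: 14.2
tool_pos: [0.5271, -0.0809, 0.2593]
ee_rot: [-3.14, 0.001, -3.141]
wrist_force: [-8.4, 1.3, 22.5]
width: 0.0006
finger_force: 11.2
```

Contact with about 22 N. I check the result.

>>> play_rows --translation '[[0, 0, 0], [0, 0, 0], [0, 0, 0]]' --twist '[[0, 0, 0], [0, 0, 0], [0, 0, 0]]' --gripper '[-1, -1, -1]'

```text
time: 14.5
tool_pos: [0.527, -0.0809, 0.2594]
ee_rot: [-3.14, 0.002, -3.141]
wrist_force: [-5.8, 0.1, 15.5]
width: 0.0004
finger_force: 7.5
```

Run:
```python
from ang import *
for i in range(4): print(np.round(angle("scene"),3))
b=robot.snapshot("scene")
cv2.imwrite("pics/s6.png",cv2.resize(b[140:300,150:350,::-1],None,fx=3,fy=3))
for n in ("mark","pointer_tip","wheel_center"): print(n,[(np.round(d["centre"],3),d["score"]) for d in robot.spot_point(n,"scene")[:1]])
o=robot.get_obs();print(o["time"],o["tool_pos"],o["wrist_force"])
```

```text
[ 1.45e+01 -5.40e-02  5.24e+02]
[ 1.455e+01 -5.400e-02  5.260e+02]
[ 1.46e+01 -5.40e-02  5.26e+02]
[ 1.465e+01 -5.400e-02  5.260e+02]
mark [(array([ 0.715, -0.099,  0.058]), 0.69)]
pointer_tip [(array([ 0.722, -0.099,  0.06 ]), 0.89)]
wheel_center [(array([ 0.582, -0.081,  0.058]), 0.76)]
14.9 [ 0.52699796 -0.0808853   0.25935606] [-5.86130054  0.31081942 14.56224693]
```

View pics/s6.png

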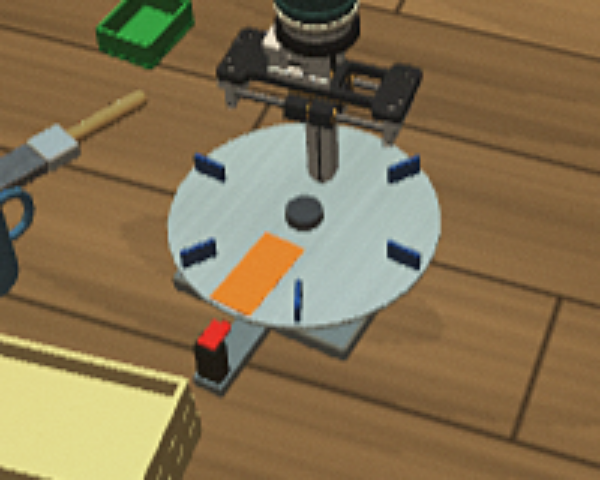

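The rim end of the stripe (238,302) faces the pointer tip (228,325). The wheel is still, about 0.05 rad off, and pressed with about 15 N. Handing in.

```bash
python3 -c "
from bench import robot
print(robot.close_job())"
```

```text
the job is handed in; nothing more can be done
None
```

I flicked the wheel anticlockwise; after one pass a fingertip braked it with the stripe about 0.05 rad (3°) short of the pointer, inside the 9.5° limit, and it was still pressed (about 15 N on the wrist) when I handed the job in at about 15 s; a second flick was needed, and no verdict came back.

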